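Tip the caster wheels into the tub and press its lid home

TASK

Tip the three small caster wheels from the metal chute tray into the grey tub and set the empty tray back down flat on the table. Then put the yellow lid on the tub and press it down until both orange end catches are fully home and the lid sits flush on the rim. Leave everything else on the shelf where it is.

Things in the scene. Friction and masses are not known exactly. Their poses are not given: they have to be found in the camera images.
- tub: Grey open-topped plastic tub, fixed to the table: 220 (own x) x 160 (own y) x 100 mm high, walls and floor 5 mm. Origin: centre of its underside on the table; x along its length, away from the robot (yaw within 0.2 rad), z up. At the middle of each short end an orange catch stands up to 10 mm above the rim.
- tub_rim (a point): Centre of the tub's mouth at rim height, 100 mm above the table; axes as the tub's.
- catch_far (a joint): How far the orange catch in the tub's +x end is pressed down, m: starts at 0 to 0.002 (0: 10 mm above the rim), 0.010 is fully home, top level with the rim. Top face 12 x 110 mm, 106 mm from the tub's centre. Stiff friction fit, no spring: takes about 10 N to move and stays where it is left; the lid's weight does not move it.
- catch_near (a joint): The same for the catch in the tub's -x end, nearest the robot.
- lid: Loose yellow lid, about 280 g: plate 236 (own x) x 176 (own y) mm, 6 mm thick, top 24 mm above its origin; skirt flared to about 252 x 192 mm at its foot, 18 mm below the plate, self-centring on the tub (4 mm play a side). Origin: centre of the skirt's foot. Lies skirt down; fits either way round. On the tub the origin is 92 mm above the table on raised catches, 82 mm fully home.
- lid_handle (a point): Middle of the lid's black handle, 47 mm above the lid's origin: a solid bar 100 mm along x, 22 mm wide, from 24 to 59 mm above the origin. Pinch it across y (22 mm).
- press_far (a point): Black spot on the lid's top face, 90 mm from the middle toward its +x end: where to push this end down. About 12 N here sends the catch under this end home (about 20 N in the lid's middle moves both).
- press_near (a point): Black spot on the lid's top face, 90 mm from the middle toward its -x end.
- tray: Loose sheet-metal chute tray, about 200 g: 214 mm long (own y) x 78 mm wide (own x), floor 4 mm, side walls up to 30 mm. Origin: centre of its underside. Open at the -y end (outlet), red grip plate at the +y end. Three wheels lie flat in a row in it, tops 32 mm up; they begin to slide at about 20 degrees of tip and all run out by 45. It lies left or right of the tub, the lid on the other side.
- tray_grip (a point): Point to pinch on the tray's red grip plate, across own y: own x 0, y 101, z 62 mm. The plate is 12 mm thick, 60 mm wide and rises to 85 mm above the tray's underside; the nearest wheel starts about 5 mm from it, below 32 mm.
- tray_lip (a point): Middle of the outlet edge, on the tray's floor: own y -107 mm, z 4 mm.
- wheel0_mid (a point): Middle of a small red-brown caster wheel with black hub, 60 mm across, 28 mm thick, 60 g; lying next to the grip plate.
- wheel1_mid (a point): The same, the middle wheel.
- wheel2_mid (a point): The same, the wheel at the outlet.
- cleaner: Bystander: blue spray bottle with a red trigger head, 80 mm across, 230 mm tall; origin at its foot.
- degreaser: Bystander: amber spray bottle with a white head, 80 mm across, 230 mm tall; origin at its foot.
- tape: Bystander: roll of tan masking tape lying flat, 110 mm across, 26 mm high; origin at its underside.
- dispenser: Bystander: red and grey tape dispenser, 140 x 52 mm, 74 mm tall; origin at its underside.
- caster: Bystander: large red-brown caster wheel lying flat, 120 mm across, 42 mm thick; origin at its underside.
There are look-alikes about, which are no part of the job. What is shaped like the tray but purple or turquoise is not meant.

How it is judged (in metres and radians):
On the way, in this order (a step that is already met when the one before it is completed fails the run):
1. the tray is tipped with its outlet at the tub (angle between tray's own z axis and vertical above 0.2 rad and horizontal distance between tray_lip and tub below 0.15 m).
2. all three wheels lie in the tub (x of wheel0_mid in the frame of tub between -0.108 and 0.108 m and y of wheel0_mid in the frame of tub between -0.078 and 0.078 m and z of each of wheel0_mid, wheel1_mid, wheel2_mid in the frame of tub below 0.098 m and x of wheel1_mid in the frame of tub between -0.108 and 0.108 m and y of wheel1_mid in the frame of tub between -0.078 and 0.078 m and x of wheel2_mid in the frame of tub between -0.108 and 0.108 m and y of wheel2_mid in the frame of tub between -0.078 and 0.078 m), for 0.2 s.
3. the lid sits over the tub with both catches still up (horizontal distance between lid and tub below 0.012 m and angle between the x axis of lid and the x axis of tub, either way round below 0.08 rad and z of lid in the frame of tub below 0.105 m and value of joint each of catch_far, catch_near below 0.006 m).
At the end, for the whole second after the job is handed in: All three wheels are inside the tub; the lid is on it, centred within 8 mm, aligned within 0.06 rad, level within 0.025 rad, at most 3 mm above fully home; both catches are down at least 7.5 mm; the tray lies flat on the table (within 6 mm, tilt under 0.06 rad); tray and lid are at rest (all of step 2 and horizontal distance between lid and tub below 0.008 m and angle between the x axis of lid and the x axis of tub, either way round below 0.06 rad and angle between lid's own z axis and vertical below 0.025 rad and z of lid in the frame of tub below 0.085 m and value of joint each of catch_far, catch_near above 0.0075 m and height (world z) of tray between -0.006 and 0.006 m and angle between tray's own z axis and vertical below 0.06 rad and linear speed of each of tray, lid below 0.02 m/s); the robot touches nothing.
It fails at once if a bystander is moved by more than 40 mm (distance of any of cleaner, degreaser, tape, dispenser, caster from where it was at the start of the episode above 0.04 m).
It also fails if it takes over 72 s, if anything falls off the work surface, if the arm or the gripper's body presses on something with over 40 N, if the wrist force passes 120 N, or if a joint passes its speed limit or range.

ROBOT

A 6-joint arm with a two-finger parallel gripper is mounted at the origin on the work surface. World frame = base frame: x ahead of the robot, y to its left, z up, the work surface at z = 0. Lengths are in mm, angles in rad, forces in N, time in s.
With the tool pointing down it reaches from about 275 to 750 mm from the base axis. Payload 10.2 kg.
Tool frame: the origin (TCP) lies midway between the tips of the shut fingers; the grasp point (between the pads) lies 19 mm behind it; z points along the fingers, y is the line along which they close (so a half turn about z gives the same grasp; the last joint's range is limited). The gripper opens to 85 mm and grips with 20 to 120 N. Pads are 22 mm wide; open, the fingers measure 114 mm over their backs; the gripper's body (76 mm by 85 mm) begins 54 mm behind the grasp point. The pads swing forward as they close: fully open they stand 13 mm farther back than shut.
Start: joints at [1.041, 0.313, 1.498, -0, 1.331, -0.223], TCP at [158.568, 500.487, 231.294] pointing down, gripper open.
Joint ranges: [-2.94, 2.94], [-0.97, 2.17], [0.19, 2.56], [-1.23, 4.37], [0.02, 3.11], [-2.88, 2.88]. Speed limits (rad/s): [2.39, 2.39, 3.01, 3.14, 3.14, 3.14].

INTERFACE

Orientations are given as a unit quaternion [w, x, y, z].
In Python, from rig import ctrl gives the robot as it stands.
- The arm moves only by the tool arm_command, never from a script. Its argument "increments" is a list of rows, each an object with "dr": the turn, a rotation vector about the tool's x, y, z in units of pi/4 rad (1.0 is pi/4 rad), a list of three; "offset": the shift along the tool's x, y, z in units of 120 mm (1.0 is 120 mm), a list of three; "hand": the opening, from -1 (shut) to 1 (fully open). A call has 1 to 8 rows; each row shifts and turns the commanded pose from where the row before left it, along the tool's axes as they then stand; what a row does not reach is not made up. A row lasts 1/10 s, in which the tool goes at most 50 mm and 8.59 degrees, less where a joint would pass 70% of its speed; a pose out of reach is approached as far as the arm can. A call with a number of a shift or a turn outside -1 to 1 is refused whole. A call with a gripper value outside its range is refused whole. The fingers move at their own pace and stop on an object; "grip_force" is the grip in N (left out, the last holds). Time passes only in rows, so rows that do not move let the fingers close. It gives the time, the measured TCP pose, the force, the opening and the grip force at its end, in the units of the state.
- ctrl.sense(): the state, without advancing time (a new reading comes with each control period).
- ctrl.capture(name): name is "scene" or "side" or "wrist"; returns the picture (420x560x3 uint8, red, green, blue); there is no depth.
- ctrl.camera_info(name): a dict with "K" (3x3 intrinsics, pixels), "R" (3x3) and "t" (3): a world point X has camera coordinates R X + t. Camera axes: x right, y down, z forward; pixel columns grow to the right and rows downward; lengths in mm; the calibration is good to about 2 mm. A picture is of the moment at which its call begins: read the wrist's pose just before it. camera_info takes no time and is no camera call; for the wrist camera it gives the pose at the moment of the call.
- ctrl.finish_job(): hands the job in; it is judged then, once.
The state is a dict: "time_s": time; "joints": joint angles; "dq": joint speeds; "tau": joint torques, N m; "eef_pos": TCP position; "ee_rot": TCP orientation; "force": force on the tool from outside, world axes, zero at the start; "wrist_torque": the same for the moment, N m; "grip_width": opening from 0.0 (shut) to 1.0 (fully open); "grip_force": force on a finger pad.
Only numpy, scipy, OpenCV 4.12 (cv2) and the standard library are available. Lean on these libraries where they do the work, as an engineer would, in place of code of your own. Each camera call takes 0.05 s, during which the arm holds its last target. There are 200 camera calls.

## Working session

There is one attempt and no reset: what is moved stays moved. The work goes in short steps, Python scripts to look and compute and a tool call to move; the robot and the scene stay as the last step left them, time stands still between calls to the robot, and variables do not carry over. Pictures are saved under pics/ and viewed, at most 13 in all, crops included, and the job is handed in when it is done.

Besides the shell and the picture viewer there is one more tool, called after ">>>" by a JSON object that holds its "op" and its "data". arm_command: Moves the arm, as the interface text tells. Shifts and turns lie within -1 to 1; 1 stands for 120 mm of shift or pi/4 rad of turn. Its arguments: {"type":"object","properties":{"increments":{"type":"array"},"grip_force":{"type":"number"}},"required":["increments"]}

```bash
ls; mkdir -p pics
python3 - <<'E'
from rig import ctrl
import cv2,numpy as np
s=ctrl.sense();print(s)
for n in("scene","side"):
    im=ctrl.capture(n);cv2.imwrite(f"pics/{n}0.png",im[:,:,::-1]);c=ctrl.camera_info(n);print(n,{k:np.round(v,3).tolist() for k,v in c.items()})
E
```

```text
pics
{'time_s': 0.0, 'joints': array([ 1.04057875e+00,  3.13474732e-01,  1.49845902e+00,  3.92977982e-06,
        1.33097785e+00, -2.23416746e-01]), 'dq': array([-0.00017537,  0.0008883 ,  0.00112174,  0.00072938,  0.00082147,
        0.00031201]), 'tau': array([ 5.09329784e-04, -4.12257814e+01, -2.59745425e+01, -1.04892704e-04,
        4.09339409e-03, -4.90583702e-06]), 'eef_pos': array([158.4402556 , 500.24991451, 230.71415998]), 'ee_rot': array([-2.44436355e-04,  1.52799925e-01,  9.88256924e-01, -6.12503414e-04]), 'force': array([ 0.48694246, -0.50912378, -0.65610181]), 'wrist_torque': array([-0.0022649 , -0.03457688,  0.00171658]), 'grip_force': 0.0, 'grip_width': 1.002013084395807}
scene {'K': [[422.971, 0.0, 283.351], [0.0, 422.971, 208.968], [0.0, 0.0, 1.0]], 'R': [[0.738, 0.675, 0.016], [0.571, -0.612, -0.547], [-0.359, 0.412, -0.837]], 't': [-401.401, -256.672, 1835.884]}
side {'K': [[407.827, 0.0, 284.4], [0.0, 407.827, 214.784], [0.0, 0.0, 1.0]], 'R': [[0.913, -0.407, -0.02], [-0.271, -0.572, -0.774], [0.304, 0.712, -0.633]], 't': [-465.789, 208.364, 1242.985]}
```

View pics/scene0.png

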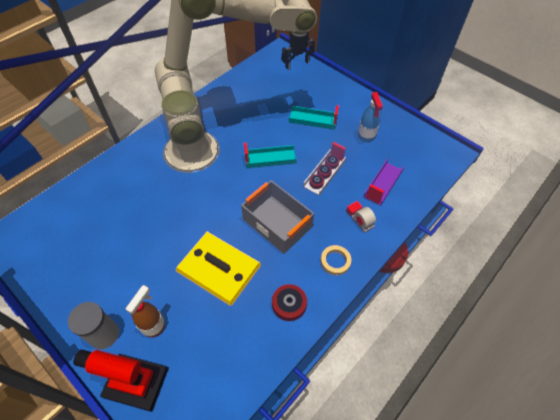

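View pics/side0.png

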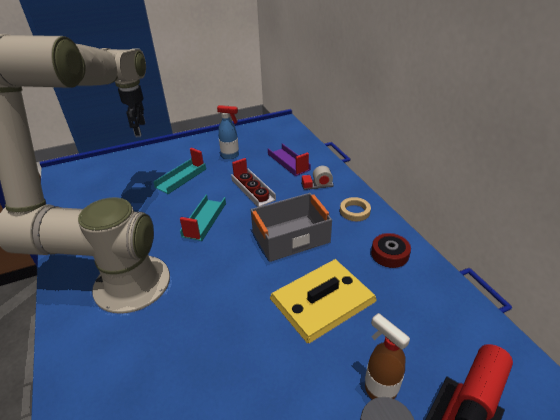

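Scene picture: the wanted metal tray with three wheels is at (326,168), grip plate at (340,152). Look-alikes are turquoise at (313,117) and (270,156), and purple at (383,182). The tub is at (278,215) and the lid at (218,266). I choose the grey tray with the wheels and check it in close crops.

Run:
```python
import cv2
a=cv2.imread("pics/scene0.png")[130:305,170:360];b=cv2.imread("pics/side0.png")[150:340,175:385]
cv2.imwrite("pics/c1.png",cv2.resize(a,None,fx=3.4,fy=3.4,interpolation=cv2.INTER_CUBIC))
cv2.imwrite("pics/c2.png",cv2.resize(b,None,fx=3.1,fy=3.1,interpolation=cv2.INTER_CUBIC))
```

```text
(no output)
```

View pics/c1.png

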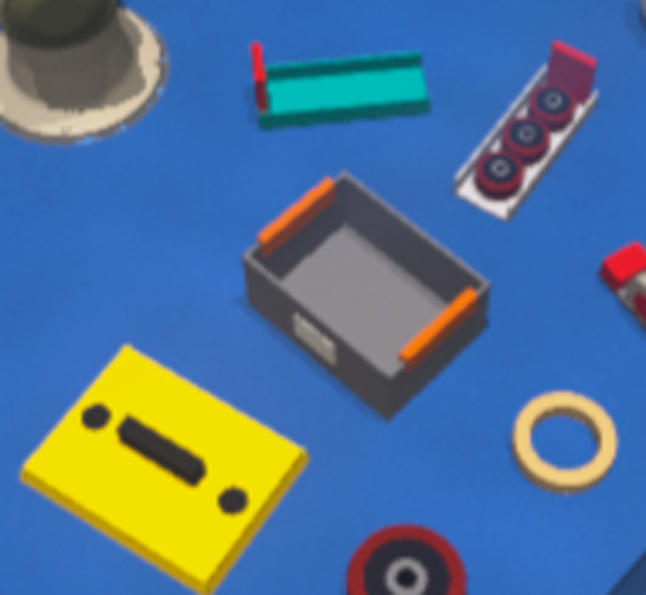

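View pics/c2.png

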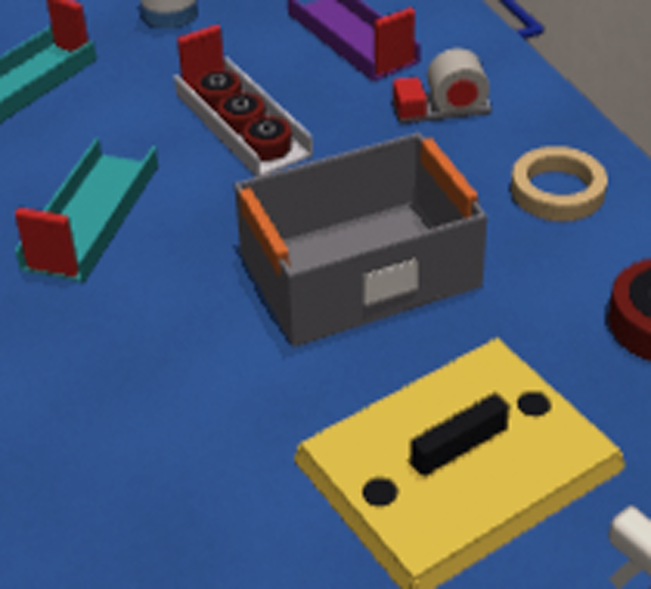

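The close crops confirm it: grey tray with three wheels and a red plate, outlet facing the tub (crop c1: wheels at (500,169), (527,134), (553,101); plate top at (554,42)-(595,62)). The lid spots and tub rim corners are clear in both views.

```bash
cat > h.py <<'E'
import numpy as np,cv2
from scipy.optimize import least_squares
from rig import ctrl
CI={n:ctrl.camera_info(n) for n in("scene","side")}
def proj(c,P):
    q=np.asarray(P)@np.array(c["R"]).T+np.array(c["t"]);q=q@np.array(c["K"]).T;return q[:,:2]/q[:,2:]
def w(p,P):
    c,s=np.cos(p[2]),np.sin(p[2]);P=np.asarray(P,float)
    return np.c_[p[0]+c*P[:,0]-s*P[:,1],p[1]+s*P[:,0]+c*P[:,1],P[:,2]]
def unz(n,u):
    o,f=((170,130),3.4) if n=="scene" else ((175,150),3.1)
    return np.array(o)+(np.asarray(u,float)+.5)/f-.5
def fit(obs,p0):
    f=lambda p:np.concatenate([(proj(CI[n],w(p,P))-unz(n,u)).ravel() for n,P,u in obs])
    r=least_squares(f,p0,x_scale=[100,100,1],loss="soft_l1");return r.x,np.round(r.fun.reshape(-1,2),1)
E
python3 - <<'E'
from h import *
k=[[-90,0,24],[90,0,24]]
L=k+[[-118,88,24],[118,88,24],[-118,-88,24]]
for nm,o in dict(
 lid=([("scene",L,[(96,417),(233,500),(128,346),(307,455),(22,468)]),("side",k+[[118,88,24],[-118,88,24]],[(380,491),(534,404),(498,340),(297,455)])],[500,-200,0]),
 tub=([("scene",[[-110,-80,100],[-110,80,100],[110,80,100],[110,-80,0]],[(245,257),(345,173),(489,288),(388,418)]),
      ("side",[[-110,-80,100],[-110,80,100],[110,80,100],[110,-80,100],[-110,-80,0]],[(291,268),(237,186),(420,135),(485,212),(295,343)])],[500,0,0]),
 tray=([("scene",[[30,101,85],[-30,101,85],[0,60,32],[39,-107,0],[0,0,32]],[(595,62),(554,42),(553,101),(508,218),(527,134)]),
       ("side",[[30,101,85],[-30,101,85],[0,60,32],[-39,-107,0],[39,-107,0],[0,0,32]],[(222,27),(180,40),(218,80),(262,170),(310,150),(241,104)])],[400,250,0])).items():
    x,r=fit(*o);print(nm,x.round(3));print(r.tolist())
E
```

```text
lid [ 4.98474e+02 -2.99335e+02  1.77000e-01]
[[-0.1, -0.1], [-0.1, 0.2], [-0.6, -0.4], [-1.2, -1.7], [-0.1, -0.3], [0.3, 0.3], [0.2, 0.0], [0.1, -0.7], [1.3, -3.9]]
tub [ 5.27908e+02 -1.55180e+01 -1.40000e-02]
[[-0.5, -0.5], [0.2, -0.7], [1.0, -1.2], [0.4, 1.3], [-0.2, 2.2], [-0.4, -1.1], [0.2, -1.0], [1.2, 1.0], [-0.1, 1.1]]
tray [5.06594e+02 2.96903e+02 1.57000e-01]
[[0.5, 0.1], [-0.1, -0.2], [0.1, 0.1], [0.4, 1.3], [0.6, -0.3], [-0.7, -0.6], [-0.5, -0.2], [0.0, 0.5], [-1.1, 2.5], [1.1, 1.8], [0.0, -0.2]]
```

```bash
cat >> h.py <<'E'
from scipy.spatial.transform import Rotation as Ro
def Q(q): return Ro.from_quat([q[1],q[2],q[3],q[0]])
def now():
    s=ctrl.sense();return np.array(s["eef_pos"]),Q(s["ee_rot"])
def plan(pos,yaw=None,R=None):
    """offset (units) in tool axes and turn (units) to go to world pos; yaw: world angle of tool y, pointing down"""
    p,r=now()
    if yaw is not None:
        y=np.array([np.cos(yaw),np.sin(yaw),0]);z=np.array([0,0,-1.]);R=Ro.from_matrix(np.c_[np.cross(y,z),y,z])
    d=r.inv().apply(np.array(pos)-p)
    t=(r.inv()*R).as_rotvec() if R is not None else np.zeros(3)
    print("at",p.round(1),"offset",(d/120).round(3),"mm",np.linalg.norm(d).round(1),"turn",(t/(np.pi/4)).round(3))
def ground(n,uv,z=0):
    c=CI[n];R,t,K=map(np.array,(c["R"],c["t"],c["K"]));d=R.T@np.linalg.solve(K,[*uv,1]);o=-R.T@t
    return (o+d*(z-o[2])/d[2]).round(0)
E
python3 - <<'E'
from h import *
for n,u in [("cleaner",(368,136)),("caster",(289,305)),("tape",(336,260)),("disp",(362,222)),("degr",(148,332))]: print(n,ground("scene",u))
print("cl side",ground("side",(229,155)),"purple",ground("scene",(383,190)),"turq",ground("scene",(270,160)))
print(ctrl.camera_info("wrist"))
plan([491,397,200],yaw=np.pi/2+.157)
E
```

```text
cleaner [514. 595.  -0.]
caster [ 782. -231.    0.]
tape [793.  14.   0.]
disp [765. 212.   0.]
degr [ 501. -617.    0.]
cl side [503. 591.   0.] purple [736. 395.   0.] turq [289. 194.   0.]
{'K': array([[309.37055545,   0.        , 280.06846425],
       [  0.        , 309.37055545, 207.2493425 ],
       [  0.        ,   0.        ,   1.        ]]), 'R': array([[ 3.01700096e-01,  9.53402876e-01, -9.34824210e-05],
       [ 9.12507737e-01, -2.88730599e-01,  2.89765891e-01],
       [ 2.76236642e-01, -8.75077004e-02, -9.57097550e-01]]), 't': array([-525.35861757,  -38.85341244,  379.13160754])}
at [158.4 500.3 230.8] offset [-2.902  0.017  0.256] mm 349.6 turn [-0.001 -0.001 -0.591]
```

>>> {"op": "arm_command", "data": {"increments": [{"dr": [0,0,0],"offset": [-0.36,0,0],"hand": 1},{"dr": [0,0,0],"offset": [-0.36,0,0],"hand": 1},{"dr": [0,0,0],"offset": [-0.36,0,0],"hand": 1},{"dr": [0,0,0],"offset": [-0.36,0,0],"hand": 1},{"dr": [0,0,0],"offset": [-0.36,0,0],"hand": 1},{"dr": [0,0,0],"offset": [-0.36,0,0],"hand": 1},{"dr": [0,0,0],"offset": [-0.36,0,0],"hand": 1},{"dr": [0,0,0],"offset": [-0.36,0,0],"hand": 1}]}}

```text
time_s: 0.9
eef_pos: [489.5, 395.2, 230.9]
ee_rot: [-0.0, 0.153, 0.988, -0.0]
force: [-0.9, 1.3, 0.2]
grip_width: 1.001
grip_force: 0.0
```

>>> {"op": "arm_command", "data": {"increments": [{"dr": [0,0,-0.15],"offset": [0,0,0],"hand": 1},{"dr": [0,0,-0.15],"offset": [0,0,0],"hand": 1},{"dr": [0,0,-0.15],"offset": [0,0,0],"hand": 1},{"dr": [0,0,-0.14],"offset": [0,0,0],"hand": 1},{"dr": [0,0,0],"offset": [0,0,0],"hand": 1},{"dr": [0,0,0],"offset": [0,0,0],"hand": 1}]}}

```text
time_s: 1.5
eef_pos: [487.9, 396.1, 231.0]
ee_rot: [-0.0, -0.077, 0.997, -0.0]
force: [0.1, -0.4, -0.4]
grip_width: 1.002
grip_force: 0.0
```

Run:
```python
from h import *
import pickle
c=ctrl.camera_info("wrist");im=ctrl.capture("wrist");pickle.dump(c,open("w1.pkl","wb"))
im=im[:,:,::-1].copy()
P=w([506.6,296.9,.157],[[30,101,85],[-30,101,85],[0,60,32],[39,-107,4],[-39,-107,4]])
uv=proj(c,P);print(uv.round())
cv2.imwrite("pics/w1.png",im)
plan([490.8,396.7,120],yaw=np.pi/2+.157)
```

```text
[[280. 225.]
 [280. 164.]
 [244. 184.]
 [114. 210.]
 [104. 146.]]
at [488.  396.1 231.1] offset [-0.024  0.001  0.926] mm 111.1 turn [-0.    -0.    -0.004]
```

View pics/w1.png

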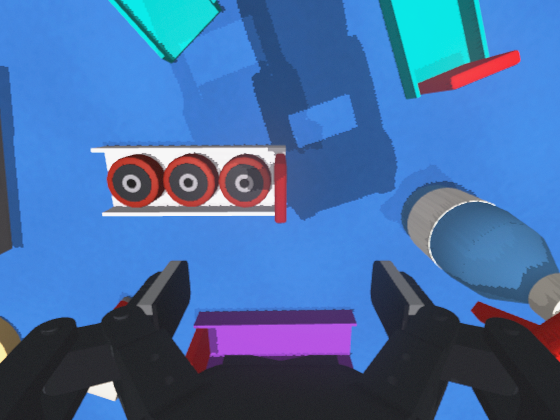

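The wrist view shows the tray: wheels at (132,183), (189,182) and (244,183), plate at (281,153)-(281,222). That is within a pixel or two of the projected model (plate column 280, wheel 244,184), so I go down and grip.

>>> {"op": "arm_command", "data": {"increments": [{"dr": [0,0,0],"offset": [-0.02,0,0.38],"hand": 1},{"dr": [0,0,0],"offset": [0,0,0.38],"hand": 1},{"dr": [0,0,0],"offset": [0,0,0.38],"hand": 1},{"dr": [0,0,0],"offset": [0,0,0.28],"hand": 1},{"dr": [0,0,0],"offset": [0,0,0.14],"hand": 1},{"dr": [0,0,0],"offset": [0,0,0],"hand": 1}]}}

```text
time_s: 2.15
eef_pos: [489.1, 395.8, 41.4]
ee_rot: [-0.002, -0.077, 0.997, -0.001]
force: [-0.5, 0.4, -0.3]
grip_width: 0.998
grip_force: 0.0
```

>>> {"op": "arm_command", "data": {"increments": [{"dr": [0,0,0],"offset": [0,0,0],"hand": -1},{"dr": [0,0,0],"offset": [0,0,0],"hand": -1},{"dr": [0,0,0],"offset": [0,0,0],"hand": -1},{"dr": [0,0,0],"offset": [0,0,0],"hand": -1},{"dr": [0,0,0],"offset": [0,0,0],"hand": -1},{"dr": [0,0,0],"offset": [0,0,0],"hand": -1},{"dr": [0,0,0],"offset": [0,0,0],"hand": -1},{"dr": [0,0,0],"offset": [0,0,0],"hand": -1}], "grip_force": 80}}

```text
time_s: 2.95
eef_pos: [490.7, 396.6, 44.7]
ee_rot: [0.0, -0.078, 0.997, 0.0]
force: [-2.0, -0.4, 6.3]
grip_width: 0.132
grip_force: 78.8
```

>>> {"op": "arm_command", "data": {"increments": [{"dr": [0,0,0],"offset": [0,0,-0.05],"hand": -1},{"dr": [0,0,0],"offset": [0,0,-0.15],"hand": -1},{"dr": [0,0,0],"offset": [0,0,-0.25],"hand": -1},{"dr": [0,0,0],"offset": [0,0,-0.25],"hand": -1},{"dr": [0,0,0],"offset": [0,0,-0.25],"hand": -1},{"dr": [0,0,0],"offset": [0,0,-0.1],"hand": -1},{"dr": [0,0,0],"offset": [0,0,0],"hand": -1},{"dr": [0,0,0],"offset": [0,0,0],"hand": -1}], "grip_force": 110}}

```text
time_s: 3.75
eef_pos: [489.8, 396.2, 168.2]
ee_rot: [-0.001, -0.078, 0.997, -0.0]
force: [-0.1, -0.5, -4.4]
grip_width: 0.123
grip_force: 107.5
```

Run:
```python
from h import *
print(ctrl.sense()["wrist_torque"],ctrl.sense()["force"])
plan([489.6,250.5,172],yaw=np.pi/2+.157)
```

```text
[0.28295864 0.05774197 0.01682591] [-0.06636393 -0.48379526 -4.39755634]
at [489.8 396.2 168.2] offset [ 0.191 -1.199 -0.03 ] mm 145.8 turn [-0.001 -0.003 -0.001]
```

>>> {"op": "arm_command", "data": {"increments": [{"dr": [0,0,0],"offset": [0.015,-0.09,0],"hand": -1},{"dr": [0,0,0],"offset": [0.03,-0.19,-0.01],"hand": -1},{"dr": [0,0,0],"offset": [0.035,-0.23,-0.01],"hand": -1},{"dr": [0,0,0],"offset": [0.035,-0.23,-0.01],"hand": -1},{"dr": [0,0,0],"offset": [0.035,-0.21,0],"hand": -1},{"dr": [0,0,0],"offset": [0.025,-0.15,0],"hand": -1},{"dr": [0,0,0],"offset": [0.015,-0.1,0],"hand": -1},{"dr": [0,0,0],"offset": [0,0,0],"hand": -1}]}}

```text
time_s: 4.55
eef_pos: [490.2, 249.3, 173.1]
ee_rot: [-0.001, -0.077, 0.997, -0.0]
force: [0.1, -0.1, -3.0]
grip_width: 0.124
grip_force: 107.6
```

>>> {"op": "arm_command", "data": {"increments": [{"dr": [-0.12,0,0],"offset": [0,-0.03,-0.16],"hand": -1},{"dr": [-0.12,0,0],"offset": [0,-0.03,-0.16],"hand": -1},{"dr": [-0.12,0,0],"offset": [0,-0.03,-0.16],"hand": -1},{"dr": [0,0,0],"offset": [0,0,0],"hand": -1}]}}

```text
time_s: 4.95
eef_pos: [494.0, 233.6, 231.2]
ee_rot: [-0.01, -0.076, 0.987, 0.141]
force: [0.2, 0.7, -2.8]
grip_width: 0.126
grip_force: 107.9
```

```bash
cat >> h.py <<'E'
def lip():
    p,r=now();print("lip",(p+r.apply([0,-208,39])).round(1),"tilt",np.arccos(-r.as_matrix()[2,2]).round(3))
E
python3 - <<'E'
from h import *
lip()
im=ctrl.capture("side");cv2.imwrite("pics/s1.png",cv2.resize(im[100:320,150:400,::-1],None,fx=2.6,fy=2.6))
E
```

```text
lip [523.3  47.1 135.6] tilt 0.284
```

View pics/s1.png

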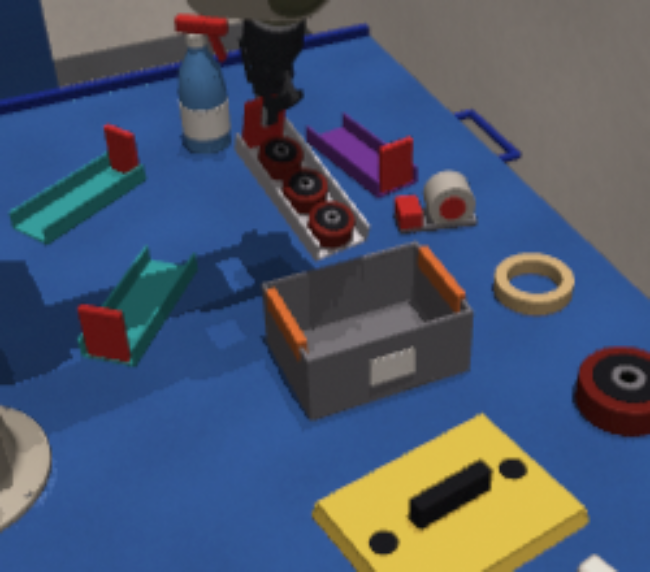

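The tray is held with all three wheels in it and its lip at crop (344,243). I check that pixel against the computed lip position.

Run:
```python
from h import *
print(ground("side",(282.3,193.5),135), proj(CI["side"],[[523.3,47.1,135.6],[520,65,100]]).round(1))
```

```text
[529.  54. 135.] [[281.5 195. ]
 [278.7 200.8]]
```

>>> {"op": "arm_command", "data": {"increments": [{"dr": [-0.12,0,0],"offset": [0,-0.06,-0.135],"hand": -1},{"dr": [-0.12,0,0],"offset": [0,-0.06,-0.135],"hand": -1},{"dr": [-0.12,0,0],"offset": [0,-0.06,-0.135],"hand": -1},{"dr": [-0.12,0,0],"offset": [0,-0.06,-0.135],"hand": -1},{"dr": [-0.12,0,0],"offset": [0,-0.06,-0.135],"hand": -1},{"dr": [-0.08,0,0],"offset": [0,-0.02,-0.11],"hand": -1},{"dr": [0,0,0],"offset": [0,0,0],"hand": -1},{"dr": [0,0,0],"offset": [0,0,0],"hand": -1}]}}

```text
time_s: 5.8
eef_pos: [505.0, 157.5, 292.2]
ee_rot: [-0.032, -0.072, 0.915, 0.395]
force: [0.7, 0.3, -1.4]
grip_width: 0.123
grip_force: 108.2
```

>>> {"op": "arm_command", "data": {"increments": [{"dr": [0,0,0],"offset": [0,0,0],"hand": -1},{"dr": [0,0,0],"offset": [0,0,0],"hand": -1},{"dr": [0,0,0],"offset": [0,0,0],"hand": -1},{"dr": [0,0,0],"offset": [0,0,0],"hand": -1}]}}

```text
time_s: 6.2
eef_pos: [505.0, 157.1, 293.2]
ee_rot: [-0.031, -0.072, 0.915, 0.396]
force: [-1.0, -0.1, -1.5]
grip_width: 0.127
grip_force: 108.2
```

Run:
```python
from h import *
lip();print(ctrl.sense()["force"])
a=ctrl.capture("side")[100:320,150:400,::-1];b=ctrl.capture("scene")[100:320,200:420,::-1]
cv2.imwrite("pics/s2.png",cv2.resize(np.hstack([a,b]),None,fx=1.7,fy=1.7))
```

```text
lip [522.9  44.4 114.9] tilt 0.816
[-0.95389015 -0.07713507 -1.54715309]
```

View pics/s2.png

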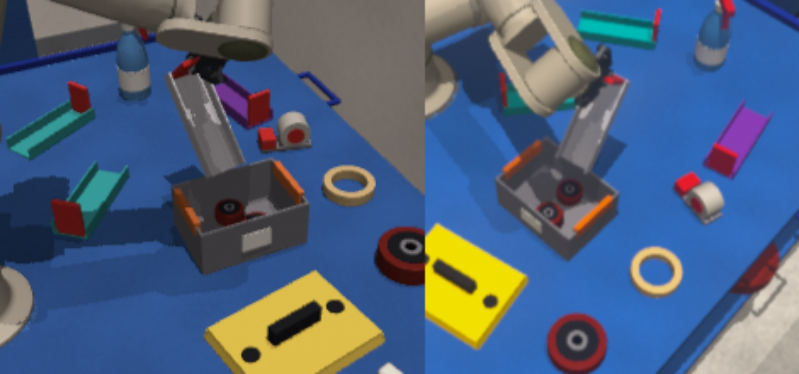

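The tray is empty. Two wheels are visible inside the tub at (230,210) in the side half and (570,190), (548,213) in the scene half. I level the tray and take it back.

>>> {"op": "arm_command", "data": {"increments": [{"dr": [0,0,0],"offset": [0,0.18,-0.17],"hand": -1},{"dr": [0.17,0,0],"offset": [0,0.044,0.23],"hand": -1},{"dr": [0.17,0,0],"offset": [0,0.044,0.23],"hand": -1},{"dr": [0.17,0,0],"offset": [0,0.044,0.23],"hand": -1},{"dr": [0.17,0,0],"offset": [0,0.044,0.23],"hand": -1},{"dr": [0.17,0,0],"offset": [0,0.044,0.23],"hand": -1},{"dr": [0.17,0,0],"offset": [0,0.044,0.23],"hand": -1},{"dr": [0.02,0,0],"offset": [0,0,0.02],"hand": -1}]}}

```text
time_s: 7.1
eef_pos: [487.0, 260.1, 189.1]
ee_rot: [-0.002, -0.08, 0.997, -0.002]
force: [-1.0, 0.1, -1.6]
grip_width: 0.127
grip_force: 108.2
```

>>> {"op": "arm_command", "data": {"increments": [{"dr": [0,0,0],"offset": [0,0,0],"hand": -1},{"dr": [0,0,0],"offset": [0,0,0],"hand": -1}]}}

```text
time_s: 7.3
eef_pos: [489.8, 257.2, 192.8]
ee_rot: [0.0, -0.078, 0.997, 0.001]
force: [0.3, 0.2, -1.5]
grip_width: 0.126
grip_force: 108.3
```

Run:
```python
from h import *
lip();plan([490.7,396.6,172],yaw=np.pi/2+.155)
```

```text
lip [522.   51.8 153.4] tilt 0.002
at [489.8 257.2 192.8] offset [-0.187  1.146  0.175] mm 141.0 turn [0.002 0.001 0.001]
```

>>> {"op": "arm_command", "data": {"increments": [{"dr": [0,0,0],"offset": [-0.045,0.27,0.04],"hand": -1},{"dr": [0,0,0],"offset": [-0.045,0.29,0.04],"hand": -1},{"dr": [0,0,0],"offset": [-0.05,0.29,0.05],"hand": -1},{"dr": [0,0,0],"offset": [-0.045,0.29,0.05],"hand": -1},{"dr": [0,0,0],"offset": [0,0,0.35],"hand": -1},{"dr": [0,0,0],"offset": [0,0,0.3],"hand": -1},{"dr": [0,0,0],"offset": [0,0,0.25],"hand": -1},{"dr": [0,0,0],"offset": [0,0,0.05],"hand": -1}]}}

```text
time_s: 8.1
eef_pos: [489.4, 394.4, 53.8]
ee_rot: [-0.002, -0.077, 0.997, -0.001]
force: [0.0, -1.1, -1.8]
grip_width: 0.124
grip_force: 108.3
```

>>> {"op": "arm_command", "data": {"increments": [{"dr": [0,0,0],"offset": [0,0,0.02],"hand": -1},{"dr": [0,0,0],"offset": [0,0,0],"hand": -1}]}}

```text
time_s: 8.3
eef_pos: [491.1, 396.2, 55.9]
ee_rot: [0.001, -0.078, 0.997, 0.001]
force: [0.7, 0.4, -2.2]
grip_width: 0.129
grip_force: 108.3
```

>>> {"op": "arm_command", "data": {"increments": [{"dr": [0,0,0],"offset": [0,0,0.05],"hand": -1},{"dr": [0,0,0],"offset": [0,0,0.035],"hand": -1},{"dr": [0,0,0],"offset": [0,0,0.01],"hand": -1},{"dr": [0,0,0],"offset": [0,0,0],"hand": -1},{"dr": [0,0,0],"offset": [0,0,0],"hand": -1}]}}

```text
time_s: 8.8
eef_pos: [490.6, 396.7, 44.8]
ee_rot: [0.001, -0.078, 0.997, 0.0]
force: [-2.9, -2.4, 11.6]
grip_width: 0.128
grip_force: 110.2
```

>>> {"op": "arm_command", "data": {"increments": [{"dr": [0,0,0],"offset": [0,0,0],"hand": -0.4},{"dr": [0,0,0],"offset": [0,0,0],"hand": 0.3},{"dr": [0,0,0],"offset": [0,0,0],"hand": 0.3},{"dr": [0,0,0],"offset": [0,0,0],"hand": 0.3},{"dr": [0,0,0],"offset": [0,0,-0.2],"hand": 0.3},{"dr": [0,0,0],"offset": [0,0,-0.4],"hand": 1},{"dr": [0,0,0],"offset": [0,0,-0.4],"hand": 1},{"dr": [0,0,0],"offset": [0,0,-0.4],"hand": 1}]}}

```text
time_s: 9.6
eef_pos: [489.5, 396.1, 212.4]
ee_rot: [-0.0, -0.078, 0.997, -0.0]
force: [-0.6, 0.3, 0.8]
grip_width: 1.0
grip_force: 0.0
```

>>> {"op": "arm_command", "data": {"increments": [{"dr": [0,0,0],"offset": [0,0,-0.3],"hand": 1},{"dr": [0,0,0],"offset": [0,0,0],"hand": 1}]}}

```text
time_s: 9.8
eef_pos: [491.1, 397.1, 252.3]
ee_rot: [0.005, -0.078, 0.997, 0.002]
force: [-0.2, 0.3, 0.1]
grip_width: 0.995
grip_force: 0.0
```

Run:
```python
from h import *
plan([505,-15,250],yaw=np.pi/2+.155)
```

```text
at [491.1 397.1 252.3] offset [ 0.422 -3.41   0.004] mm 412.3 turn [0.004 0.012 0.002]
```

Wrist yaw also goes toward the tub's (about −0.17 rad world, +0.2 units).

>>> {"op": "arm_command", "data": {"increments": [{"dr": [0,0,0],"offset": [0.045,-0.38,0],"hand": 1},{"dr": [0,0,0],"offset": [0.05,-0.38,0],"hand": 1},{"dr": [0,0,0],"offset": [0.05,-0.38,0],"hand": 1},{"dr": [0,0,0],"offset": [0.05,-0.38,0],"hand": 1},{"dr": [0,0,0],"offset": [0.05,-0.38,0],"hand": 1},{"dr": [0,0,0],"offset": [0.05,-0.38,0],"hand": 1},{"dr": [0,0,0],"offset": [0.05,-0.38,0],"hand": 1},{"dr": [0,0,0],"offset": [0.05,-0.38,0],"hand": 1}]}}

```text
time_s: 10.6
eef_pos: [499.3, 26.8, 245.8]
ee_rot: [-0.001, -0.078, 0.997, 0.0]
force: [1.0, 1.3, 0.6]
grip_width: 1.003
grip_force: 0.0
```

>>> {"op": "arm_command", "data": {"increments": [{"dr": [0,0,0],"offset": [0.05,-0.37,0],"hand": 1},{"dr": [0,0,0],"offset": [0,0,0],"hand": 1},{"dr": [0,0,0],"offset": [0,0,0],"hand": 1},{"dr": [0,0,0],"offset": [0,0,0],"hand": 1}]}}

```text
time_s: 11.0
eef_pos: [500.7, -15.4, 246.1]
ee_rot: [-0.0, -0.079, 0.997, 0.0]
force: [-0.2, 1.0, -0.4]
grip_width: 0.999
grip_force: 0.0
```

Run:
```python
from h import *
import pickle
c=ctrl.camera_info("wrist");im=ctrl.capture("wrist")[:,:,::-1];pickle.dump(c,open("w2.pkl","wb"))
cv2.imwrite("pics/w2.png",im)
print(proj(c,w([528,-15.5,-.014],[[-110,-80,100],[-110,80,100],[110,80,100],[110,-80,100]])).round(1))
a=ctrl.capture("side");cv2.imwrite("pics/side3.png",a[:,:,::-1])
plan([498.5,-299.3,150],yaw=np.pi/2+.177)
```

```text
[[206.1  86.7]
 [383.3 119.2]
 [330.2 323.5]
 [185.1 302. ]]
at [500.8 -15.1 246.4] offset [ 0.392 -2.335  0.803] mm 300.1 turn [ 0.    -0.    -0.024]
```

View pics/w2.png

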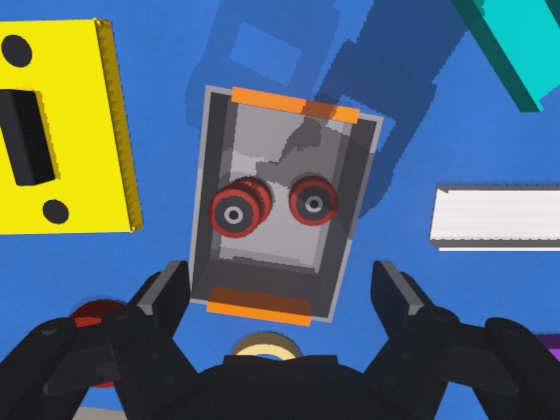

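The wrist view shows all three wheels in the tub ((233,213) on (255,200), and (314,202)). The tub's rim corners are at (206,86), (384,118), (331,322) and (189,299), and the lid spots at (17,50) and (56,212). I refit with these.

Run:
```python
from h import *
import pickle
c=pickle.load(open("w2.pkl","rb"))
# sub-pixel lid spots: dark blobs inside yellow
im=cv2.imread("pics/w2.png");g=(im.max(2)<90).astype(np.uint8);g[:,145:]=0;g[230:]=0
n,l,st,ce=cv2.connectedComponentsWithStats(g)
for i in range(1,n):
    if st[i,4]>100: print(st[i],ce[i].round(1))
def f(P,u,p0):
    r=least_squares(lambda p:(proj(c,w(p,P))-np.array(u)).ravel(),p0,x_scale=[100,100,1]);print(r.x.round(3),r.fun.round(1))
f([[-110,-80,100],[-110,80,100],[110,80,100],[110,-80,100]],[(206,86),(384,118),(331,322),(189,299)],[528,-15,0])
f([[-90,0,24],[90,0,24]],[(17,50.5),(55.5,212)],[498,-299,.17])
```

```text
[  2  35  30  32 733] [16.2 50.5]
[   0   89   55   97 3757] [ 24.6 137.1]
[ 43 200  25  24 466] [ 55.2 211.2]
[ 5.26455e+02 -1.44690e+01 -9.00000e-03] [ 0.7 -0.6  0.4 -1.   1.   0.2 -2.3  2.4]
[ 4.98464e+02 -2.98657e+02  1.76000e-01] [ 0.   0.5 -0.  -0.6]
```

>>> {"op": "arm_command", "data": {"increments": [{"dr": [0,0,0],"offset": [0.056,-0.334,0],"hand": 1},{"dr": [0,0,0],"offset": [0.056,-0.334,0],"hand": 1},{"dr": [0,0,0],"offset": [0.056,-0.334,0],"hand": 1},{"dr": [0,0,0],"offset": [0.056,-0.334,0],"hand": 1},{"dr": [0,0,0],"offset": [0.056,-0.334,0.2],"hand": 1},{"dr": [0,0,0],"offset": [0.056,-0.334,0.2],"hand": 1},{"dr": [0,0,0],"offset": [0.056,-0.331,0.2],"hand": 1},{"dr": [0,0,-0.024],"offset": [0,0,0.2],"hand": 1}]}}

```text
time_s: 11.9
eef_pos: [497.9, -303.6, 149.0]
ee_rot: [-0.0, -0.087, 0.996, -0.001]
force: [0.3, 0.5, -0.3]
grip_width: 1.003
grip_force: 0.0
```

>>> {"op": "arm_command", "data": {"increments": [{"dr": [0,0,0],"offset": [0,0,0],"hand": 1},{"dr": [0,0,0],"offset": [0,0,0],"hand": 1}]}}

```text
time_s: 12.1
eef_pos: [498.7, -299.4, 151.2]
ee_rot: [0.0, -0.088, 0.996, 0.0]
force: [0.4, -0.6, 0.5]
grip_width: 1.0
grip_force: 0.0
```

Run:
```python
from h import *
plan([498.5,-299,30],yaw=np.pi/2+.177)
```

```text
at [ 498.7 -299.4  151.2] offset [1.00e-03 4.00e-03 1.01e+00] mm 121.2 turn [ 0.     0.    -0.001]
```

>>> {"op": "arm_command", "data": {"increments": [{"dr": [0,0,0],"offset": [0,0,0.35],"hand": 1},{"dr": [0,0,0],"offset": [0,0,0.35],"hand": 1},{"dr": [0,0,0],"offset": [0,0,0.21],"hand": 1},{"dr": [0,0,0],"offset": [0,0,0.1],"hand": 1},{"dr": [0,0,0],"offset": [0,0,0],"hand": -1},{"dr": [0,0,0],"offset": [0,0,0],"hand": -1},{"dr": [0,0,0],"offset": [0,0,0],"hand": -1},{"dr": [0,0,0],"offset": [0,0,0],"hand": -1}], "grip_force": 100}}

```text
time_s: 12.9
eef_pos: [498.7, -300.7, 30.7]
ee_rot: [0.001, -0.088, 0.996, -0.001]
force: [0.0, -0.1, 0.2]
grip_width: 0.331
grip_force: 0.0
```

>>> {"op": "arm_command", "data": {"increments": [{"dr": [0,0,0],"offset": [0,0,0],"hand": -1},{"dr": [0,0,0],"offset": [0,0,0],"hand": -1},{"dr": [0,0,0],"offset": [0,0,0],"hand": -1}]}}

```text
time_s: 13.2
eef_pos: [498.6, -300.8, 30.7]
ee_rot: [0.001, -0.088, 0.996, -0.001]
force: [-0.4, 0.1, 6.4]
grip_width: 0.242
grip_force: 97.8
```

Run:
```python
from h import *
plan([527,-15,180],yaw=np.pi/2-.012)
```

```text
at [ 498.6 -300.8   30.7] offset [-0.65   2.302 -1.247] mm 323.7 turn [-0.002  0.002  0.239]
```

>>> {"op": "arm_command", "data": {"increments": [{"dr": [0,0,0],"offset": [0,0,-0.05],"hand": -1},{"dr": [0,0,0],"offset": [0,0,-0.25],"hand": -1},{"dr": [0,0,0],"offset": [0,0,-0.35],"hand": -1},{"dr": [0,0,0],"offset": [0,0,-0.35],"hand": -1},{"dr": [0,0,0],"offset": [0,0,-0.25],"hand": -1},{"dr": [0,0,0.12],"offset": [0,0,0],"hand": -1},{"dr": [0,0,0.12],"offset": [0,0,0],"hand": -1},{"dr": [0,0,0],"offset": [0,0,0],"hand": -1}]}}

```text
time_s: 14.0
eef_pos: [498.0, -300.2, 179.6]
ee_rot: [-0.0, 0.007, 1.0, 0.0]
force: [-0.0, -0.3, -1.2]
grip_width: 0.239
grip_force: 98.2
```

Run:
```python
from h import *
plan([527,-15,180],yaw=np.pi/2-.012)
```

```text
at [ 498.  -300.2  179.6] offset [-0.209  2.38  -0.003] mm 286.7 turn [ 0.    -0.    -0.002]
```

>>> {"op": "arm_command", "data": {"increments": [{"dr": [0,0,0],"offset": [-0.02,0.2,0],"hand": -1},{"dr": [0,0,0],"offset": [-0.029,0.33,0],"hand": -1},{"dr": [0,0,0],"offset": [-0.029,0.33,0],"hand": -1},{"dr": [0,0,0],"offset": [-0.029,0.33,0],"hand": -1},{"dr": [0,0,0],"offset": [-0.029,0.33,0],"hand": -1},{"dr": [0,0,0],"offset": [-0.029,0.33,0],"hand": -1},{"dr": [0,0,0],"offset": [-0.029,0.33,0],"hand": -1},{"dr": [0,0,0],"offset": [-0.015,0.2,0],"hand": -1}]}}

```text
time_s: 14.8
eef_pos: [526.7, -12.6, 179.4]
ee_rot: [-0.0, 0.004, 1.0, 0.0]
force: [-0.7, 1.1, -2.2]
grip_width: 0.239
grip_force: 98.4
```

>>> {"op": "arm_command", "data": {"increments": [{"dr": [0,0,0],"offset": [0,0,0],"hand": -1},{"dr": [0,0,0],"offset": [0,0,0],"hand": -1},{"dr": [0,0,0],"offset": [0,0,0],"hand": -1}]}}

```text
time_s: 15.1
eef_pos: [526.9, -16.0, 179.3]
ee_rot: [-0.0, 0.006, 1.0, -0.0]
force: [-0.2, 0.6, -2.1]
grip_width: 0.237
grip_force: 98.4
```

Run:
```python
from h import *
plan([527,-15,140],yaw=np.pi/2-.012)
a=ctrl.capture("side")[130:280,200:380,::-1];b=ctrl.capture("scene")[130:280,200:360,::-1]
cv2.imwrite("pics/l1.png",cv2.resize(np.hstack([a,b]),None,fx=2.3,fy=2.3,interpolation=cv2.INTER_CUBIC))
# where lid plate corners would be: true pose assumed under the tool, level
p,_=now()
for n,o in(("side",(200,130)),("scene",(200,130))):
    q=(proj(CI[n],w([p[0],p[1],-.012],[[-118,-88,p[2]-6],[-118,88,p[2]-6],[118,88,p[2]-6],[118,-88,p[2]-6]]))-o)*2.3
    print(n,(q+([0,0] if n=="side" else [180*2.3,0])).round(0).tolist())
```

```text
at [526.9 -16.  179.3] offset [-0.001  0.008  0.328] mm 39.3 turn [-0.    -0.    -0.001]
side [[151.0, 213.0], [105.0, 138.0], [257.0, 99.0], [315.0, 165.0]]
scene [[497.0, 146.0], [577.0, 81.0], [688.0, 165.0], [609.0, 237.0]]
```

View pics/l1.png

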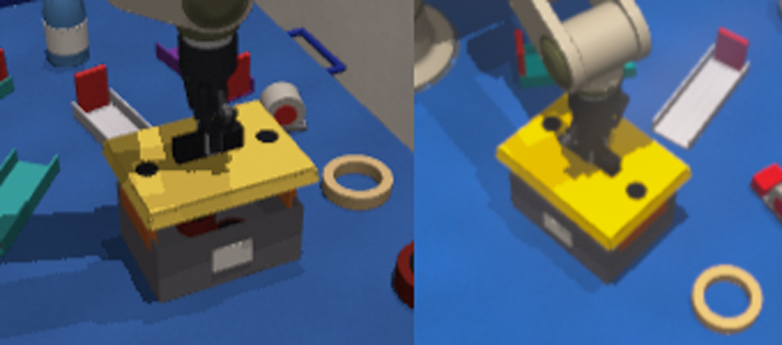

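The lid hangs level. Its corners in the picture ((105,138), (257,99), (315,165), (151,213)) match the prediction, so it is square over the tub and I lower it.

>>> {"op": "arm_command", "data": {"increments": [{"dr": [0,0,0],"offset": [0,0.008,0.15],"hand": -1},{"dr": [0,0,0],"offset": [0,0,0.1],"hand": -1},{"dr": [0,0,0],"offset": [0,0,0.08],"hand": -1},{"dr": [0,0,0],"offset": [0,0,0.06],"hand": -1},{"dr": [0,0,0],"offset": [0,0,0.04],"hand": -1},{"dr": [0,0,0],"offset": [0,0,0],"hand": -1},{"dr": [0,0,0],"offset": [0,0,0],"hand": -1}]}}

```text
time_s: 15.9
eef_pos: [527.2, -14.2, 128.1]
ee_rot: [0.0, 0.006, 1.0, -0.0]
force: [0.7, 0.3, -1.4]
grip_width: 0.239
grip_force: 98.4
```

>>> {"op": "arm_command", "data": {"increments": [{"dr": [0,0,0],"offset": [0,-0.005,0.015],"hand": -1},{"dr": [0,0,0],"offset": [0,0,0.015],"hand": -1},{"dr": [0,0,0],"offset": [0,0,0.005],"hand": -1},{"dr": [0,0,0],"offset": [0,0,0],"hand": -1},{"dr": [0,0,0],"offset": [0,0,0],"hand": -1}]}}

```text
time_s: 16.4
eef_pos: [527.0, -14.8, 123.6]
ee_rot: [0.0, 0.007, 1.0, -0.0]
force: [1.1, 1.0, -2.7]
grip_width: 0.242
grip_force: 98.4
```

>>> {"op": "arm_command", "data": {"increments": [{"dr": [0,0,0],"offset": [0,0,0],"hand": -0.2},{"dr": [0,0,0],"offset": [0,0,0],"hand": 0.2},{"dr": [0,0,0],"offset": [0,0,0],"hand": 0.4},{"dr": [0,0,0],"offset": [0,0,0],"hand": 0.4},{"dr": [0,0,0],"offset": [0,0,-0.2],"hand": 0.4},{"dr": [0,0,0],"offset": [0,0,-0.3],"hand": 0.4},{"dr": [0,0,0],"offset": [0,0,-0.15],"hand": 0},{"dr": [0,0,0],"offset": [0,0,0],"hand": -1}]}}

```text
time_s: 17.2
eef_pos: [528.0, -15.0, 204.1]
ee_rot: [0.002, 0.006, 1.0, -0.001]
force: [-0.3, -0.3, 0.1]
grip_width: 0.373
grip_force: 0.0
```

Run:
```python
from h import *
p,_=now()
c=ctrl.camera_info("wrist");im=ctrl.capture("wrist")[:,:,::-1]
a=ctrl.capture("side")[130:280,200:380,::-1]
cv2.imwrite("pics/l2.png",np.hstack([cv2.resize(im,(460,345)),cv2.resize(a,None,fx=1.85,fy=2.3)]))
K=[[-90,0,116],[90,0,116],[-118,-88,116],[-118,88,116]]
print((proj(c,w([527,-15,-.012],K))*460/560).round(0).tolist())
print(((proj(CI["side"],w([527,-15,-.012],K))-[200,130])*[1.85,2.3]+[460,0]).round(0).tolist())
```

```text
[[230.0, 70.0], [230.0, 253.0], [122.0, 33.0], [338.0, 33.0]]
[[579.0, 201.0], [673.0, 167.0], [583.0, 246.0], [547.0, 170.0]]
```

View pics/l2.png

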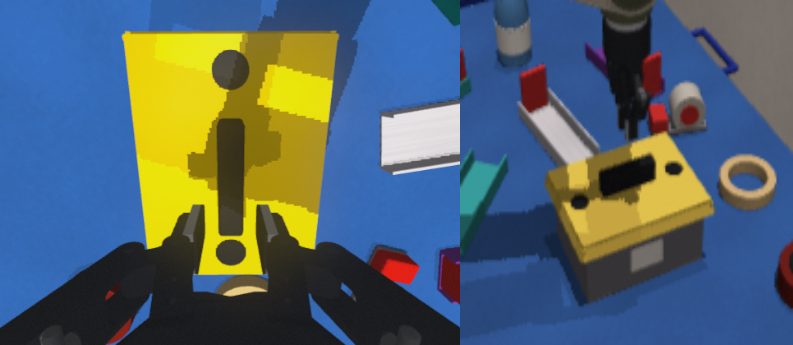

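The lid sits on the raised catches: spots at (230,70) and (230,251) match the model for origin height 92. Next I press the far end with the fingers shut.

>>> {"op": "arm_command", "data": {"increments": [{"dr": [0,0,0],"offset": [-0.25,0,0],"hand": -1},{"dr": [0,0,0],"offset": [-0.25,0,0],"hand": -1},{"dr": [0,0,0],"offset": [-0.24,-0.01,0.1],"hand": -1},{"dr": [0,0,0],"offset": [0,0,0.3],"hand": -1},{"dr": [0,0,0],"offset": [0,0,0.2],"hand": -1},{"dr": [0,0,0],"offset": [0,0,0.06],"hand": -1},{"dr": [0,0,0],"offset": [0,0,0],"hand": -1},{"dr": [0,0,0],"offset": [0,0,0],"hand": -1}]}}

```text
time_s: 18.1
eef_pos: [616.1, -17.2, 123.4]
ee_rot: [0.001, 0.007, 1.0, -0.0]
force: [0.1, 0.6, 0.4]
grip_width: -0.0
grip_force: 0.0
```

>>> {"op": "arm_command", "data": {"increments": [{"dr": [0,0,0],"offset": [0,0,0.04],"hand": -1},{"dr": [0,0,0],"offset": [0,0,0.02],"hand": -1},{"dr": [0,0,0],"offset": [0,0,0.02],"hand": -1},{"dr": [0,0,0],"offset": [0,0,0.02],"hand": -1},{"dr": [0,0,0],"offset": [0,0,0.02],"hand": -1},{"dr": [0,0,0],"offset": [0,0,0],"hand": -1}]}}

```text
time_s: 18.7
eef_pos: [616.1, -17.2, 109.2]
ee_rot: [0.001, 0.006, 1.0, -0.0]
force: [-1.2, 0.9, 6.5]
grip_width: 0.0
grip_force: 3.3
```

>>> {"op": "arm_command", "data": {"increments": [{"dr": [0,0,0],"offset": [0,0,0.01],"hand": -1},{"dr": [0,0,0],"offset": [0,0,0.01],"hand": -1},{"dr": [0,0,0],"offset": [0,0,0],"hand": -1}]}}

```text
time_s: 19.0
eef_pos: [616.2, -17.2, 107.0]
ee_rot: [0.001, 0.006, 1.0, -0.0]
force: [-2.3, 0.6, 8.4]
grip_width: -0.004
grip_force: 4.1
```

>>> {"op": "arm_command", "data": {"increments": [{"dr": [0,0,0],"offset": [0,0,0.008],"hand": -1},{"dr": [0,0,0],"offset": [0,0,0],"hand": -1}]}}

```text
time_s: 19.2
eef_pos: [616.2, -17.2, 106.9]
ee_rot: [0.001, 0.006, 1.0, -0.0]
force: [-4.6, 0.6, 14.2]
grip_width: 0.002
grip_force: 7.1
```

Rising; a touch more to confirm it has bottomed out.

>>> {"op": "arm_command", "data": {"increments": [{"dr": [0,0,0],"offset": [0,0,0.01],"hand": -1},{"dr": [0,0,0],"offset": [0,0,0],"hand": -1}]}}

```text
time_s: 19.4
eef_pos: [616.3, -17.2, 106.8]
ee_rot: [0.001, 0.006, 1.0, -0.0]
force: [-7.6, 0.8, 22.0]
grip_width: 0.001
grip_force: 10.9
```

>>> {"op": "arm_command", "data": {"increments": [{"dr": [0,0,0],"offset": [0,0,0.008],"hand": -1},{"dr": [0,0,0],"offset": [0,0,0],"hand": -1}]}}

```text
time_s: 19.6
eef_pos: [616.3, -17.2, 106.8]
ee_rot: [0.002, 0.006, 1.0, -0.001]
force: [-12.3, 2.1, 28.2]
grip_width: -0.001
grip_force: 14.0
```

The far end stopped at 106.8 while the force rose to 28 N, so it is home. Now the near end.

>>> {"op": "arm_command", "data": {"increments": [{"dr": [0,0,0],"offset": [0,0,-0.3],"hand": -1},{"dr": [0,0,0],"offset": [0,0,-0.3],"hand": -1},{"dr": [0,0,0],"offset": [0.3,0,0],"hand": -1},{"dr": [0,0,0],"offset": [0.4,0.01,0],"hand": -1},{"dr": [0,0,0],"offset": [0.4,0.01,0],"hand": -1},{"dr": [0,0,0],"offset": [0.385,0,0],"hand": -1},{"dr": [0,0,0],"offset": [0,0,0],"hand": -1},{"dr": [0,0,0],"offset": [0,0,0.2],"hand": -1}]}}

```text
time_s: 20.4
eef_pos: [438.6, -12.9, 152.8]
ee_rot: [0.003, 0.007, 1.0, -0.001]
force: [1.5, -0.2, -1.1]
grip_width: -0.001
grip_force: 0.0
```

>>> {"op": "arm_command", "data": {"increments": [{"dr": [0,0,0],"offset": [0,0,0.17],"hand": -1},{"dr": [0,0,0],"offset": [0,0,0],"hand": -1},{"dr": [0,0,0],"offset": [0,0,0],"hand": -1}]}}

```text
time_s: 20.7
eef_pos: [438.1, -12.5, 130.6]
ee_rot: [0.0, 0.007, 1.0, -0.0]
force: [1.2, 0.5, 0.6]
grip_width: 0.001
grip_force: 0.0
```

>>> {"op": "arm_command", "data": {"increments": [{"dr": [0,0,0],"offset": [0,-0.01,0.08],"hand": -1},{"dr": [0,0,0],"offset": [0,0,0.03],"hand": -1},{"dr": [0,0,0],"offset": [0,0,0.02],"hand": -1},{"dr": [0,0,0],"offset": [0,0,0.02],"hand": -1},{"dr": [0,0,0],"offset": [0,0,0.02],"hand": -1},{"dr": [0,0,0],"offset": [0,0,0.02],"hand": -1},{"dr": [0,0,0],"offset": [0,0,0.01],"hand": -1},{"dr": [0,0,0],"offset": [0,0,0],"hand": -1}]}}

```text
time_s: 21.5
eef_pos: [437.4, -13.6, 106.4]
ee_rot: [-0.0, 0.006, 1.0, -0.0]
force: [-3.8, 0.3, 5.6]
grip_width: 0.004
grip_force: 3.0
```

>>> {"op": "arm_command", "data": {"increments": [{"dr": [0,0,0],"offset": [0,0,0.01],"hand": -1},{"dr": [0,0,0],"offset": [0,0,0],"hand": -1}]}}

```text
time_s: 21.7
eef_pos: [437.4, -13.6, 106.0]
ee_rot: [-0.0, 0.006, 1.0, -0.0]
force: [-7.2, 1.2, 16.7]
grip_width: 0.001
grip_force: 8.3
```

>>> {"op": "arm_command", "data": {"increments": [{"dr": [0,0,0],"offset": [0,0,0.012],"hand": -1},{"dr": [0,0,0],"offset": [0,0,0],"hand": -1}]}}

```text
time_s: 21.9
eef_pos: [437.5, -13.7, 105.9]
ee_rot: [-0.0, 0.006, 1.0, -0.0]
force: [-15.0, 1.5, 36.1]
grip_width: -0.001
grip_force: 17.6
```

>>> {"op": "arm_command", "data": {"increments": [{"dr": [0,0,0],"offset": [0,0,-0.2],"hand": -1},{"dr": [0,0,0],"offset": [0,0,-0.4],"hand": -1},{"dr": [0,0,0],"offset": [0,0,-0.4],"hand": -1},{"dr": [0,0,0],"offset": [0,0,-0.3],"hand": -1},{"dr": [0,0,0],"offset": [0,0,0],"hand": -1},{"dr": [0,0,0],"offset": [0,0,0],"hand": -1}]}}

```text
time_s: 22.5
eef_pos: [437.6, -13.6, 259.4]
ee_rot: [0.0, 0.006, 1.0, -0.0]
force: [0.5, 0.9, -0.4]
grip_width: 0.005
grip_force: 0.0
```

Run:
```python
from h import *
a=ctrl.capture("side")[100:280,190:390,::-1];b=ctrl.capture("scene")[130:310,200:360,::-1]
cv2.imwrite("pics/f.png",cv2.resize(np.hstack([a,b]),None,fx=2.2,fy=2.2,interpolation=cv2.INTER_CUBIC))
K=[[-90,0,106],[90,0,106],[-118,-88,106],[-118,88,106],[118,-88,106]]
print(((proj(CI["side"],w([527,-15,-.012],K))-[190,100])*2.2).round(0).tolist())
T=[[30,101,85],[-30,101,85],[39,-107,0],[-39,-107,0]]
print(((proj(CI["side"],w([506.6,296.9,.157],T))-[190,100])*2.2).round(0).tolist())
```

```text
[[164.0, 263.0], [276.0, 231.0], [168.0, 306.0], [126.0, 234.0], [320.0, 260.0]]
[[122.0, 127.0], [93.0, 137.0], [189.0, 220.0], [150.0, 235.0]]
```

View pics/f.png

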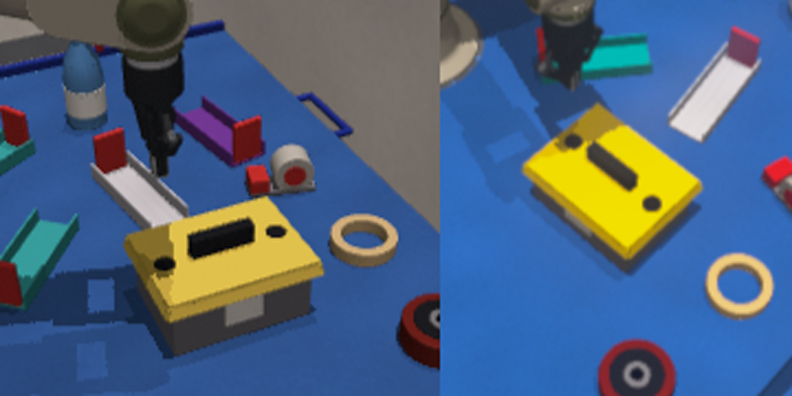

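The lid is flush: spots at (164,264) and (276,232) against a predicted (164,263) and (276,231) for fully home. The tray is flat in its old place, so I hand in.

```bash
python3 -c "
from rig import ctrl
print(ctrl.finish_job())"
```

```text
the job is handed in; nothing more can be done
None
```

I tipped all three wheels into the tub, put the empty tray back flat, pressed the lid flush with both catches home, and handed the job in at about 22.7 s; no verdict came back.

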